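Hold a thermometer probe centred in its guide over a beaker

ROBOT

A 6-joint arm with a two-finger parallel gripper is mounted at the origin on a cart in front of the work surface, level with it; the furniture and walls round the work are solid. World frame = base frame: x ahead of the robot, y to its left, z up, the work surface at z = 0. Lengths are in m, angles in rad, forces in N, time in s.
With the tool pointing down it reaches from about 0.4 to 0.925 m from the base axis. Payload 3.4 kg.
Tool frame: the origin (TCP) lies on the centre line of the jaws, within the pads' length; the fingertips stand 22 mm ahead of it and the grasp point (between the pads) lies 3 mm ahead of it; z points along the fingers, y is the line along which they close (so a half turn about z gives the same grasp; the last joint's range is limited). The gripper opens to 85 mm and grips with 20 to 120 N. Pads are 22 mm wide; open, the fingers measure 114 mm over their backs; the gripper's body (76 mm by 85 mm) begins 54 mm behind the grasp point. The pads swing forward as they close: fully open they stand 13 mm farther back than shut.
Start: joints at [1.264, 0.307, 1.506, -0, 1.328, -0.073], TCP at [0.133, 0.559, 0.253] pointing down, gripper open.
Joint ranges: [-3.12, 3.12], [-1.05, 2.28], [0.14, 2.33], [-1.42, 4.57], [0.1, 2.73], [-2.68, 2.68]. Speed limits (rad/s): [2.57, 2.57, 3.14, 3.14, 3.14, 3.14].

INTERFACE

Orientations are given as a unit quaternion [x, y, z, w].
In Python, from workcell import observe, camera, sign_off gives the robot as it stands.
- The arm moves only by the shell command python3 -m pendant 'ROWS' [FORCE]. ROWS is JSON, a list of rows, each a list of 7 numbers: the shift along the tool's x, y, z in m, then the turn, a rotation vector about the tool's x, y, z in degrees, then the closure, from 0 (fully open) to 1 (shut). In form: [[x, y, z, wx, wy, wz, jaw], ...]. A call has 1 to 10 rows; each row shifts and turns the commanded pose from where the row before left it, along the tool's axes as they then stand; what a row does not reach is not made up. A row lasts 1/8 s, in which the tool goes at most 62.5 mm and 10.7 degrees, less where a joint would pass 70% of its speed; a pose out of reach is approached as far as the arm can. A call with a gripper value outside its range is refused whole. The fingers move at their own pace and stop on an object; FORCE is the grip in N (left out, the last holds). Time passes only in rows, so rows that do not move let the fingers close. It gives the time, the measured TCP pose, the force, the opening and the grip force at its end, in the units of the state.
- observe(): the state, without advancing time (a new reading comes with each control period).
- camera(name): name is "scene" or "top" or "wrist"; returns a dict with "frame" (480x640x3 uint8, red, green, blue), "camera_matrix" (3x3 intrinsics, pixels), "dist" ([k1, k2, p1, p2, k3] as OpenCV has them; the pictures are not rectified), "view" (4x4, takes a point from world to camera coordinates). Camera axes: x right, y down, z forward; pixel columns grow to the right and rows downward; lengths in m; the calibration is good to about 2 mm. A picture is of the moment at which its call begins. There is no depth.
- sign_off(): hands the job in; it is judged then, once.
The state is a dict: "clock": time; "joint_positions": joint angles; "joint_velocities": joint speeds; "joint_torque": joint torques, N m; "tcp_pos": TCP position; "orientation": TCP orientation; "force": force on the tool from outside, world axes, zero at the start; "moment": the same for the moment, N m; "opening": finger opening in m; "finger_force": force on a finger pad.
Only numpy, scipy, OpenCV 4.12 (cv2) and the standard library are available. Lean on these libraries where they do the work, as an engineer would, in place of code of your own. Each camera call takes 0.05 s, during which the arm holds its last target. There are 200 camera calls.

TASK

Swing the guide arm of the probe stand fully home over the stand's beaker, then lift the thermometer probe out of its parking tube and lower its rod through the guide hole, never touching the guide or the beaker with the probe, until the tip is in the lower half of the beaker but clear of the floor. Finish while still holding the probe there in the gripper: upright, still, and centred in the hole. Leave the other things on the cart where they are.

Things in the scene. Friction and masses are not known exactly. Their poses are not given: they have to be found in the camera images.
- stand: Fixed probe stand: aluminium base plate 170 x 90 x 10 mm, origin at the centre of its underside on the cart. Its x axis runs from the beaker end to the post end: the beaker's seat (a ring 5 mm high) is centred at x = -45 mm, and a steel post of 14 mm diameter, 124 mm high with the arm's hub, stands at x = +45 mm. z is up.
- hinge (a point): Point on the vertical hinge axis of the guide arm (at the post), 124 mm above the cart. Axes as the stand's.
- guide_arm (a joint): Angle (rad) of the guide arm about the vertical hinge axis: 0 = home, at its stop, with the hole straight above the beaker; it grows anticlockwise seen from above, up to 1.3 (swung out to the robot's right). It stays where it is left; pushing the tab takes about 1 N. Starts at 0.6 to 1.2.
- guide_hole (a point): Centre of the upper mouth of the guide hole in the arm, 90 mm from the hinge axis, 124 mm above the cart. The guide is a white collar of 42 mm outer diameter and 20 mm height (104 to 124 mm above the cart) with a vertical through bore of 26 mm diameter. The point's -x axis points from the hinge outwards along the arm, z is up.
- guide_tab (a point): Middle of the upright grey tab at the arm's outer end, 121 mm from the hinge axis: a plate 22 mm long along the arm, 8 mm thick across it, its upper edge 146 mm above the cart and 4 mm above this point; it stands free for 24 mm above the arm. Push or pinch the arm here. Axes as the guide hole's.
- beaker: Clear beaker, loose in the seat of the stand, 53 mm wide and 66 mm high, clear inside for 17 mm about its axis, floor 2 mm thick. Origin at the centre of its underside (10 mm above the cart), z up. Another beaker like it stands on the cart itself and is not used.
- park: Fixed parking tube: upright white tube of 28 mm outer and 15 mm inner diameter, on a grey foot 72 mm across; the rim is 130 mm above the cart. Origin at the centre of its underside, z up.
- probe: Loose thermometer probe, about 0.06 kg, standing in the parking tube with its grey flange on the rim. Steel rod of 8 mm diameter and 120 mm length below; then a flange of 25 mm diameter, 4 mm thick; then a round white handle of 20 mm diameter from 124 to 181 mm above the tip, to be gripped from above across its diameter. Origin at the centre of the rod's lower end (the tip), z along the rod to the handle.
- probe_tip (a point): The tip: centre of the lower end of the probe's rod.
- probe_collar (a point): Point on the probe's axis at the underside of its flange, 120 mm above the tip.
Mind the look-alikes: they are no part of the job. Leave any green look-alike of the beaker alone.

How it is judged:
On the way, in this order (a step that is already met when the one before it is completed fails the run):
1. the guide arm is home over the beaker, the probe still in its parking tube (value of joint guide_arm below 0.04 rad and distance of probe from where it was at the start of the episode below 0.01 m), for 0.2 s.
2. the probe is lifted out of the parking tube in the gripper (height (world z) of probe_tip above 0.128 m and contact force between probe and the fingers above 0.5 N), for 0.1 s.
At the end, for the whole second after the job is handed in: Arm home (0.04 rad) over the upright beaker in its seat (8 mm); the gripper holds the probe still (10 mm/s), upright (0.08 rad), tip and flange within 5 mm of the hole's axis, tip 5 to 34 mm above the beaker's underside, touching nothing but the fingers (value of joint guide_arm below 0.04 rad and horizontal distance between each of probe_tip, probe_collar and guide_hole below 0.005 m and angle between probe's own z axis and vertical below 0.08 rad and z of probe_tip in the frame of beaker between 0.005 and 0.034 m and horizontal distance between beaker and guide_hole below 0.008 m and angle between beaker's own z axis and vertical below 0.05 rad and contact force between probe and the fingers above 0.5 N and contact force between probe and stand below 0.2 N and contact force between probe and beaker below 0.2 N and contact force between probe and park below 0.2 N and linear speed of probe below 0.01 m/s); the arm keeps its last pose, push and grip.
It fails at once if the probe touches the guide or the stand (contact force between probe and stand above 0.3 N).
It fails at once if the probe touches the beaker (contact force between probe and beaker above 0.3 N).
It fails at once if another thing on the cart is displaced by more than 30 mm (distance of any of bottle_a, bottle_b, spare_beaker, cone_case, tip_box, wash_bottle, pen from where it was at the start of the episode above 0.03 m).
It also fails if it takes over 59 s, if anything falls off the work surface, if the arm or the gripper's body presses on something with over 40 N, if the wrist force passes 120 N, or if a joint passes its speed limit or range.

## Working session

There is one attempt and no reset: what is moved stays moved. The work goes in short steps, Python scripts to look and compute and a shell command to move; the robot and the scene stay as the last step left them, time stands still between calls to the robot, and variables do not carry over. Pictures are saved under pics/ and viewed, at most 10 in all, crops included, and the job is handed in when it is done.

```bash
mkdir -p pics
cat > h.py <<'E'
import numpy as np, cv2
from workcell import observe, camera, sign_off
from scipy.spatial.transform import Rotation as R
def save(c,fn): cv2.imwrite(fn,c["frame"][:,:,::-1])
def ray(c,uv):
    V=np.array(c["view"]);p=cv2.undistortPoints(np.array([[uv]],float),np.array(c["camera_matrix"]),np.array(c["dist"]))[0,0]
    d=V[:3,:3].T@np.array([p[0],p[1],1]);o=-V[:3,:3].T@V[:3,3];return o,d/np.linalg.norm(d)
def onz(c,uv,z):
    o,d=ray(c,uv);return o+d*(z-o[2])/d[2]
def proj(c,P):
    V=np.array(c["view"]);return cv2.projectPoints(np.array(P,float).reshape(-1,3),cv2.Rodrigues(V[:3,:3])[0],V[:3,3],np.array(c["camera_matrix"]),np.array(c["dist"]))[0].reshape(-1,2)
E
python3 - <<'E'
from h import *
import pickle
s=observe();print({k:np.round(v,3) for k,v in s.items()})
for n in("scene","top"):
    c=camera(n);save(c,f"pics/{n}0.png");pickle.dump(c,open(n+"0.pkl","wb"))
    V=np.array(c["view"]);print(n,-V[:3,:3].T@V[:3,3],V[2,:3])
E
```

```text
{'clock': np.float64(0.0), 'joint_positions': array([ 1.264,  0.308,  1.508, -0.   ,  1.328, -0.074]), 'joint_velocities': array([-0.002,  0.   , -0.001,  0.001, -0.002, -0.002]), 'joint_torque': array([-3.0000e-03, -4.5754e+01, -2.5192e+01, -1.0000e-03,  1.3000e-02,
        0.0000e+00]), 'tcp_pos': array([0.133, 0.559, 0.252]), 'orientation': array([ 0.117,  0.993, -0.001, -0.   ]), 'force': array([-0.23 , -0.169,  0.443]), 'moment': array([ 0.001, -0.014,  0.018]), 'finger_force': np.float64(0.0), 'opening': np.float64(0.085)}
scene [0.17433767 0.62371199 0.55503331] [ 0.43528785 -0.75316672 -0.49321839]
top [ 0.48385152 -0.0286499   1.16700535] [ 0.06853956 -0.01198263 -0.99757644]
```

View pics/scene0.png

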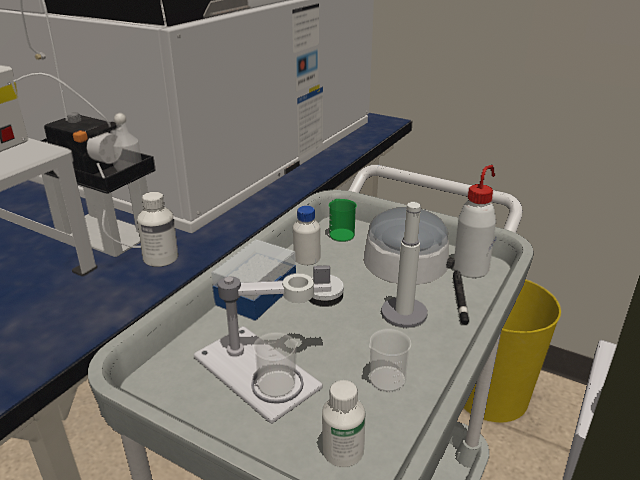

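View pics/top0.png

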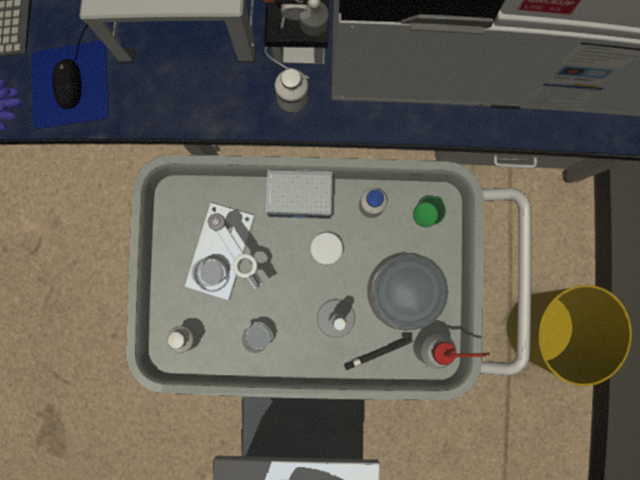

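Scene/top: stand post at (217,221) top / (228,288) scene, guide collar at (246,266) with tab at about (256,282), and probe in the parking tube at (340,324). There are two clear beakers. The one at top (212,273) sits in the stand's seat and is the one meant. The one at (258,336) stands on the cart and is the spare. The green one at (427,213) is the look-alike. I'll confirm this in one enlarged crop.

Run:
```python
from h import *
import pickle
c=pickle.load(open("top0.pkl","rb"))
f=c["frame"][195:345,175:375,::-1]
cv2.imwrite("pics/crop0.png",cv2.resize(f,None,fx=4,fy=4,interpolation=cv2.INTER_CUBIC))
for n,uv,z in[("post",(217,221),.124),("hole",(246,266),.124),("tab",(256,282),.146),("seat",(212,273),.012),("handle",(340,324),.191),("foot",(336,318),.008),("spare",(258,336),.04)]:
    print(n,onz(c,uv,z).round(4))
print("base",proj(c,[0,0,0]),proj(c,[.3,0,0]))
```

```text
post [0.5927 0.1407 0.124 ]
hole [0.5171 0.0884 0.124 ]
tab [0.4902 0.0685 0.146 ]
seat [0.5058 0.165  0.012 ]
handle [ 0.4267 -0.0705  0.191 ]
foot [ 0.427  -0.0706  0.008 ]
spare [0.3923 0.0723 0.04  ]
base [[293.92563773 536.45953807]] [[297.00324279 383.97315892]]
```

View pics/crop0.png

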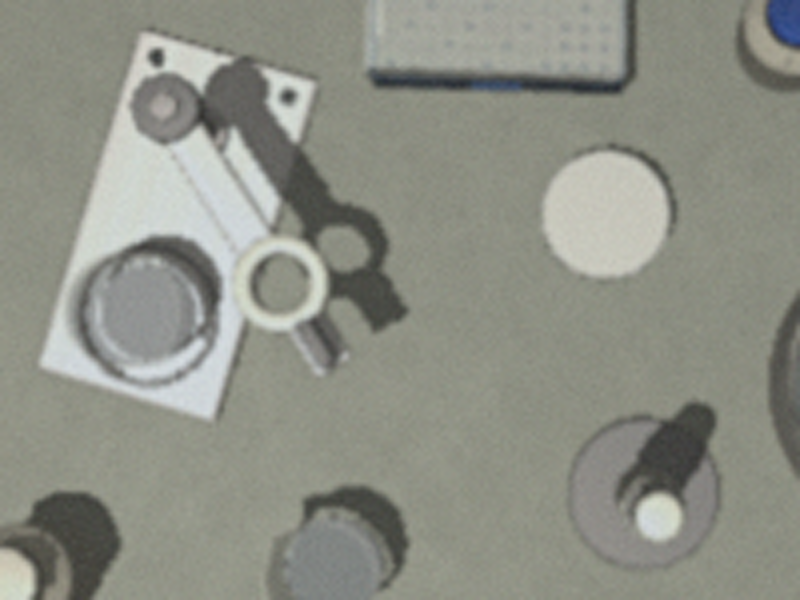

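The crop confirms it: beaker (150,312) in the seat ring of the stand, guide collar (281,283), tab (322,345), probe handle (659,517) over the grey foot (645,492). The clear beaker at (330,560) stands on the cart itself, so it is the spare.

Run:
```python
from h import *
import pickle
c=pickle.load(open("top0.pkl","rb"))
q=lambda x,y,z:onz(c,((x+.5)/4-.5+175,(y+.5)/4-.5+195),z)
co=[q(*p,.010) for p in[(140,30),(317,80),(213,418),(42,365)]]
ctr=np.mean(co,0);ax=(co[0]+co[1]-co[2]-co[3])[:2];L=np.linalg.norm(ax)/2;ax/=np.linalg.norm(ax)
hub=q(165,107,.124)
print("ctr",ctr,"L",L,"yaw",np.degrees(np.arctan2(ax[1],ax[0])))
print("hinge plate",ctr[:2]+.045*ax,"img",hub[:2]);print("home hole plate",ctr[:2]-.045*ax)
h=q(281,283,.124);t=q(325,345,.142);print("hole",h[:2],np.linalg.norm(h-hub),"tab",t[:2])
d=(h-hub)[:2]; print("arm angle",np.degrees(np.arctan2(d[1],d[0])-np.arctan2(-ax[1],-ax[0])))
print("handle",q(659,517,.185),"foot",q(645,492,.006))
# scene cross-check
s=pickle.load(open("scene0.pkl","rb"))
print(proj(s,[list(h),list(hub),list(q(659,517,.185))]))
```

```text
ctr [0.54909542 0.15341364 0.01      ] L 0.1662149303926076 yaw -14.911111517326288
hinge plate [0.5925801  0.14183423] img [0.59204937 0.14260122]
home hole plate [0.50561075 0.16499305]
hole [0.51807185 0.09033302] 0.09057945064861762 tab [0.49210559 0.06912022]
arm angle -309.84608694281246
handle [ 0.42648005 -0.06976559  0.185     ] foot [ 0.42764277 -0.0704037   0.006     ]
[[299.13855172 281.58911245]
 [229.93567218 284.92693636]
 [414.09465106 208.64715338]]
```

```bash
cat >> h.py <<'E'
def go(P,yaw=None):
    s=observe();M=R.from_quat(s["orientation"]).as_matrix()
    print("tcp",np.round(s["tcp_pos"],4),"shift mm",((M.T@(np.array(P)-s["tcp_pos"]))*1000).round(1),"xyaw",np.degrees(np.arctan2(M[1,0],M[0,0])).round(2),"tilt",M[:2,2].round(4),"t",round(float(s["clock"]),2),"F",np.round(s["force"],2))
E
python3 -m pendant '[[-0.033,-0.031,0,0,0,0,1],[-0.033,-0.031,0,0,0,0,1],[-0.033,-0.031,0,0,0,0,1],[-0.033,-0.031,0,0,0,0,1],[-0.033,-0.031,0,0,0,0,1],[-0.033,-0.031,0,0,0,0,1],[-0.033,-0.031,0,0,0,0,1]]' 40
python3 -m pendant '[[-0.033,-0.031,0,0,0,0,1],[-0.033,-0.031,0,0,0,0,1],[-0.033,-0.031,0,0,0,0,1],[-0.033,-0.031,0,0,0,0,1],[-0.033,-0.031,0,0,0,0,1],[-0.033,-0.031,0,0,0,0,1],[-0.033,-0.031,0,0,0,0,1],[0,0,0,0,0,0,1]]'
python3 -c "
from h import *
go([.48,.03,.152])"
```

```text
clock: 0.98
tcp_pos: [0.3081, 0.2933, 0.2531]
orientation: [0.116, 0.993, -0.0, -0.0]
force: [0.4, 0.3, -0.1]
opening: 0.0001
finger_force: 0.0
clock: 1.98
tcp_pos: [0.4838, 0.0277, 0.2529]
orientation: [0.119, 0.993, -0.0, 0.0]
force: [-0.2, 0.9, -1.4]
opening: -0.0001
finger_force: 0.0
tcp [0.4838 0.0277 0.2529] shift mm [  4.3   1.4 100.9] xyaw 166.38 tilt [ 0.0004 -0.0008] t 1.98 F [-0.2   0.93 -1.37]
```

```bash
python3 -m pendant '[[0.004,0.001,0.03,0,0,0,1],[0,0,0.035,0,0,0,1],[0,0,0.036,0,0,0,1],[0,0,0,0,0,0,1],[0.005,0.0135,0,0,0,0,1],[0.005,0.0135,0,0,0,0,1],[0.005,0.013,0,0,0,0,1],[0.005,0.013,0,0,0,0,1],[0.004,0.013,0,0,0,0,1]]'
python3 -m pendant '[[0.003,0.011,0,0,0,0,1],[0.003,0.011,0,0,0,0,1],[0.003,0.012,0,0,0,0,1],[0.003,0.012,0,0,0,0,1],[0,0,0,0,0,0,1],[0,0,0,0,0,0,1]]'
python3 - <<'E'
from h import *
go([.471,.1553,.152])
c=camera("top");f=c["frame"][195:345,175:375,::-1]
cv2.imwrite("pics/crop1.png",cv2.resize(f,None,fx=4,fy=4,interpolation=cv2.INTER_CUBIC))
E
```

```text
clock: 3.1
tcp_pos: [0.4709, 0.1032, 0.1534]
orientation: [0.116, 0.993, 0.0, 0.001]
force: [-0.1, -1.3, 0.3]
opening: -0.0001
finger_force: 0.5
clock: 3.85
tcp_pos: [0.4692, 0.1494, 0.1521]
orientation: [0.117, 0.993, -0.0, -0.0]
force: [0.1, 0.2, 0.1]
opening: -0.0001
finger_force: 0.0
tcp [0.4692 0.1494 0.1521] shift mm [-0.4  6.2  0.1] xyaw 166.62 tilt [-0.0006 -0.0001] t 3.85 F [0.11 0.17 0.11]
```

View pics/crop1.png

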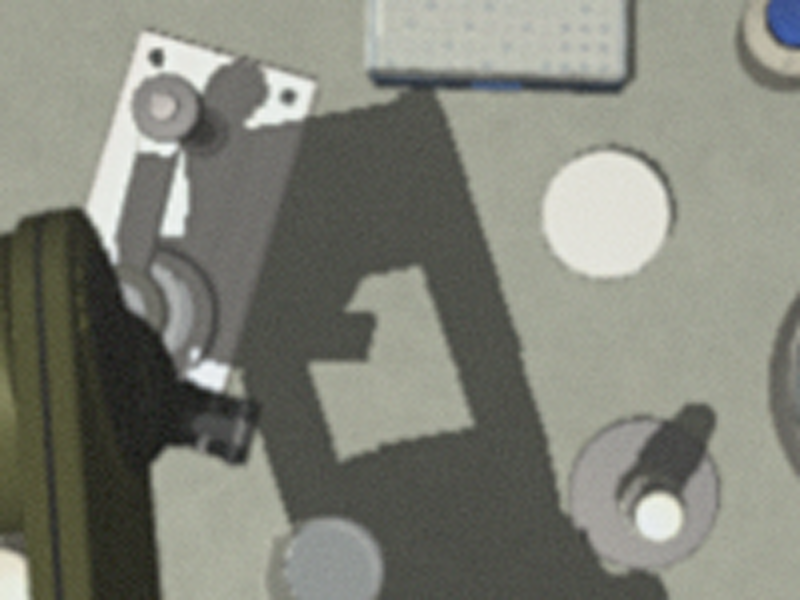

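The guide arm, from hub (165,107) towards about (140,240), is almost home, with the gripper at about (230,430) behind the tab. I'll push the rest in small steps.

```bash
python3 -m pendant '[[0,0.0015,0,0,0,0,1],[0,0.0015,0,0,0,0,1],[0,0,0,0,0,0,1]]' | grep -E "tcp|^force"
python3 -m pendant '[[0,0.001,0,0,0,0,1],[0,0.001,0,0,0,0,1],[0,0,0,0,0,0,1]]'| grep -E "tcp|^force"
python3 -m pendant '[[0,0.001,0,0,0,0,1],[0,0.001,0,0,0,0,1],[0,0,0,0,0,0,1]]'| grep -E "tcp|^force"
```

```text
tcp_pos: [0.4701, 0.1521, 0.1523]
force: [0.2, -0.2, -0.2]
tcp_pos: [0.4705, 0.1543, 0.1523]
force: [-0.2, -1.1, -0.8]
tcp_pos: [0.471, 0.1562, 0.1523]
force: [-0.1, -0.3, -0.2]
```

```bash
for i in 1; do python3 -m pendant '[[0,0.001,0,0,0,0,1],[0,0.001,0,0,0,0,1],[0,0,0,0,0,0,1]]' | grep -E "tcp|^force"; done
python3 -m pendant '[[0,0.001,0,0,0,0,1],[0,0,0,0,0,0,1]]'| grep -E "tcp|^force"
python3 -m pendant '[[0,0.001,0,0,0,0,1],[0,0,0,0,0,0,1]]'| grep -E "tcp|^force"
```

```text
tcp_pos: [0.4714, 0.158, 0.1523]
force: [-0.8, -1.6, -0.5]
tcp_pos: [0.4714, 0.1583, 0.1522]
force: [-1.2, -5.2, 1.0]
tcp_pos: [0.4714, 0.1585, 0.1522]
force: [-1.4, -7.9, 1.8]
```

```bash
python3 -m pendant '[[0,-0.03,0,0,0,0,1],[0,-0.03,0,0,0,0,1],[0,-0.01,-0.035,0,0,0,0.5],[-0.003,-0.041,-0.04,0,0,0,0],[-0.003,-0.041,-0.04,0,0,0,0],[-0.003,-0.041,-0.033,0,0,0,0],[0,-0.04,0,0,0,0,0],[0,0,0,0,0,0,0],[0,0,0,0,0,0,0]]'
python3 - <<'E'
from h import *
import pickle
go([.4265,-.07,.168])
w=camera("wrist");save(w,"pics/wrist1.png");pickle.dump(w,open("w1.pkl","wb"))
print(proj(w,[[.4265,-.07,.191],[.4265,-.07,.134],[.5056,.165,.124]]))
c=camera("top");pickle.dump(c,open("t1.pkl","wb"));f=c["frame"][195:345,175:375,::-1]
cv2.imwrite("pics/crop2.png",cv2.resize(f,None,fx=4,fy=4,interpolation=cv2.INTER_CUBIC))
E
```

```text
clock: 7.02
tcp_pos: [0.427, -0.0681, 0.3002]
orientation: [0.117, 0.993, 0.001, 0.0]
force: [0.6, 0.3, 0.3]
opening: 0.0852
finger_force: 0.0
tcp [ 0.427  -0.0681  0.3002] shift mm [ 1.000e-01 -2.100e+00  1.322e+02] xyaw 166.56 tilt [0.0007 0.0013] t 7.03 F [0.64 0.34 0.34]
[[321.25416433 243.7250973 ]
 [321.55188331 221.34507275]
 [578.37089696 241.22556989]]
```

View pics/wrist1.png

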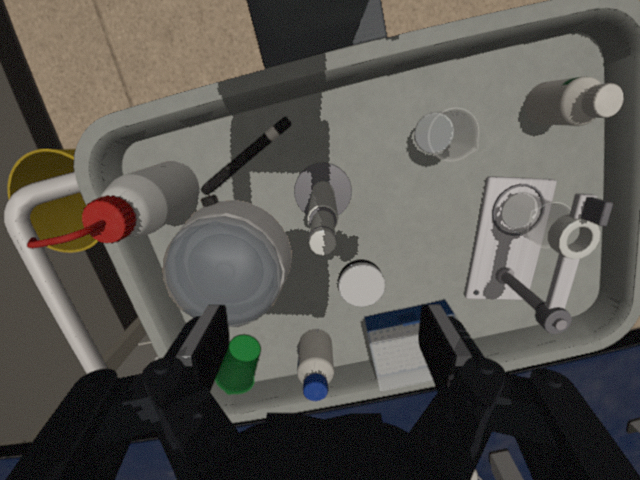

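View pics/crop2.png

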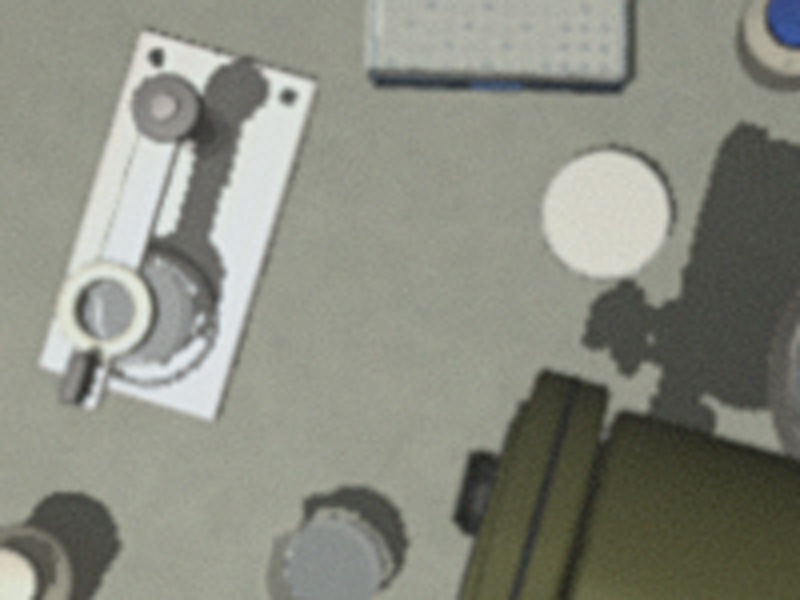

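Wrist view: probe handle top at (321,242), matching the prediction. In the top crop the collar (105,309) is home over the beaker; in the wrist view it is at (579,237). I'll triangulate the collar, then descend on the probe.

Run:
```python
from h import *
import pickle
def ell(c,x0,y0,x1,y1,thr,rng):
    f=cv2.resize(c["frame"][y0:y1,x0:x1].min(2),None,fx=4,fy=4,interpolation=cv2.INTER_CUBIC)
    cs,_=cv2.findContours((f>thr).astype(np.uint8),cv2.RETR_CCOMP,cv2.CHAIN_APPROX_NONE)
    for k in cs:
        a=cv2.contourArea(k)
        if rng[0]<a<rng[1]: 
            e=cv2.fitEllipse(k);u=((e[0][0]+.5)/4-.5+x0,(e[0][1]+.5)/4-.5+y0);print(a,np.round(e[1],1),np.round(u,2),onz(c,u,.124).round(4))
t=pickle.load(open("t1.pkl","rb"));w=pickle.load(open("w1.pkl","rb"))
for thr in(150,165,180):
    print("top",thr);ell(t,183,250,222,292,thr,(1200,9000))
    print("wrist",thr);ell(w,545,205,612,270,thr,(2500,30000))
print("handle wrist");ell(w,300,222,342,262,165,(3000,12000))
print(onz(w,(321,242),.191))
```

```text
top 150
wrist 150
20955.5 [138.2 211.5] [577.77 242.83] [0.5072 0.1644 0.124 ]
8759.5 [ 92.2 121. ] [579.56 238.81] [0.5033 0.1662 0.124 ]
top 165
1651.5 [35.2 85.2] [213.06 287.42] [0.4792 0.1436 0.124 ]
2680.0 [58.7 62.1] [200.51 271.8 ] [0.5052 0.166  0.124 ]
wrist 165
9743.0 [124.9 197.1] [577.84 242.39] [0.5067 0.1645 0.124 ]
top 180
7172.5 [ 87.4 167.5] [199.62 268.58] [0.5106 0.1678 0.124 ]
wrist 180
handle wrist
3513.5 [53.1 99.6] [317.3  241.91] [ 0.4478 -0.0792  0.124 ]
[ 0.42517231 -0.06986846  0.191     ]
```

```bash
python3 -m pendant '[[0,-0.001,0.03,0,0,0,0],[0,-0.001,0.03,0,0,0,0],[0,0,0.03,0,0,0,0],[0,0,0.025,0,0,0,0],[0,0,0.017,0,0,0,0],[0,0,0,0,0,0,0]]'
```

```text
clock: 7.88
tcp_pos: [0.4254, -0.0693, 0.1669]
orientation: [0.116, 0.993, 0.0, -0.002]
force: [0.5, -0.1, 0.5]
opening: 0.0859
finger_force: 0.0
```

```bash
python3 -m pendant '[[0,0,0,0,0,0,1],[0,0,0,0,0,0,1],[0,0,0,0,0,0,1],[0,0,0,0,0,0,1],[0,0,0,0,0,0,1],[0,0,0,0,0,0,1]]' 60
python3 -m pendant '[[0,0,-0.01,0,0,0,1],[0,0,-0.02,0,0,0,1],[0,0,-0.025,0,0,0,1],[0,0,-0.025,0,0,0,1],[0,0,-0.025,0,0,0,1],[0,0,-0.03,0,0,0,1],[0,0,-0.015,0,0,0,1],[0,0,0,0,0,0,1],[0,0,0,0,0,0,1]]'
python3 - <<'E'
from h import *
import pickle
go([.5053,.1655,.317])
for n in("scene","top","wrist"): pickle.dump(camera(n),open(n[0]+"2.pkl","wb"))
a=pickle.load(open("s2.pkl","rb"));save(a,"pics/scene2.png")
E
```

```text
clock: 8.62
tcp_pos: [0.4266, -0.0707, 0.1689]
orientation: [0.117, 0.993, 0.0, 0.001]
force: [-0.1, 1.0, 6.2]
opening: 0.0189
finger_force: 58.5
clock: 9.75
tcp_pos: [0.4255, -0.0705, 0.3172]
orientation: [0.117, 0.993, 0.0, -0.001]
force: [-0.3, -0.5, -0.2]
opening: 0.0191
finger_force: 58.4
tcp [ 0.4255 -0.0705  0.3172] shift mm [-2.290e+01  2.481e+02  2.000e-01] xyaw 166.6 tilt [-0.0021  0.0005] t 9.75 F [-0.27 -0.49 -0.18]
```

View pics/scene2.png

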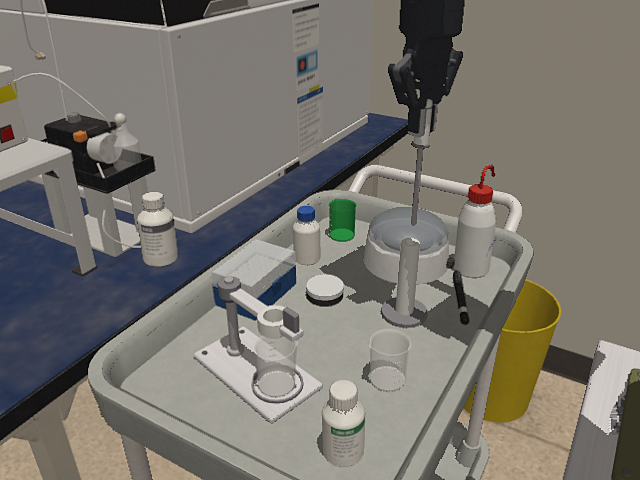

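Probe held, lifted clear of the tube: rod from (420,147) to tip (415,222), guide collar home at (276,321). I'll measure the rod's tilt and tip height in the scene view.

Run:
```python
from h import *
import pickle
s=pickle.load(open("s2.pkl","rb"));w=pickle.load(open("w2.pkl","rb"))
x,y=.4255,-.0705
for z in(.158,.20,.24,.27): print(z,proj(s,[x,y,z]).round(1),proj(s,[x+.01,y,z]).round(1),proj(s,[x,y+.01,z]).round(1),"W",proj(w,[x,y,z]).round(1))
def vis(c,x0,y0,x1,y1,k): return cv2.resize(c["frame"][y0:y1,x0:x1,::-1],None,fx=k,fy=k,interpolation=cv2.INTER_CUBIC)
A=vis(s,380,80,460,240,3.7);B=vis(w,270,150,370,310,3.7)
B=B[:A.shape[0]];cv2.imwrite("pics/ab.png",np.hstack([A,B]));print(A.shape,B.shape)
```

```text
0.158 [[413.4 225.4]] [[406.9 223.8]] [[410.7 228.4]] W [[324.  224.4]]
0.2 [[415.8 199. ]] [[409.1 197.4]] [[413.1 201.8]] W [[324.1 240.7]]
0.24 [[418.2 172.6]] [[411.3 171.1]] [[415.4 175.1]] W [[324.3 261.8]]
0.27 [[420.  151.9]] [[413.  150.5]] [[417.2 154.3]] W [[324.4 283.3]]
(592, 296, 3) (592, 370, 3)
```

View pics/ab.png

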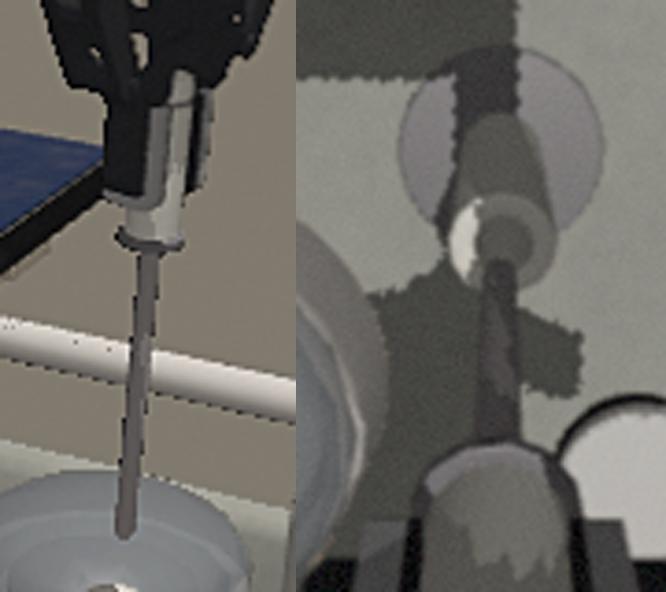

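Rod is upright (scene tip at (413.5,224), within 1 px of a vertical rod on the TCP axis), tip z ≈ 0.159, so TCP minus tip ≈ 158 mm. Moving above the hole.

```bash
python3 -m pendant '[[-0.002,0.015,0,0,0,0,1],[-0.002,0.025,0,0,0,0,1],[-0.003,0.03,0,0,0,0,1],[-0.003,0.035,0,0,0,0,1],[-0.003,0.035,0,0,0,0,1],[-0.003,0.035,0,0,0,0,1],[-0.003,0.03,0,0,0,0,1],[-0.002,0.025,0,0,0,0,1],[-0.002,0.018,0,0,0,0,1],[0,0,0,0,0,0,1]]' | tail -5
python3 -m pendant '[[0,0,0,0,0,0,1],[0,0,0,0,0,0,1]]'|tail -5
python3 - <<'E'
from h import *
import pickle
go([.5053,.1655,.188])
s=camera("scene");w=camera("wrist");pickle.dump(w,open("w3.pkl","wb"));pickle.dump(s,open("s3.pkl","wb"))
P=[[.5053,.1655,.124],[.5053,.1655,.159],[.5053,.1655,.28]]
print(proj(s,P).round(1),proj(w,P).round(1))
u,v=proj(s,P[:1])[0].astype(int);a=s["frame"][max(v-90,0):v+50,u-50:u+50,::-1]
u,v=proj(w,P[:1])[0].astype(int);b=w["frame"][v-70:v+70,u-50:u+50,::-1];print(u,v)
k=lambda i:cv2.resize(i,(400,560),interpolation=cv2.INTER_CUBIC)
cv2.imwrite("pics/over.png",np.hstack([k(a),k(b)]))
E
```

```text
tcp_pos: [0.5062, 0.1666, 0.3178]
orientation: [0.116, 0.993, -0.0, -0.0]
force: [0.1, -0.1, -0.5]
opening: 0.0185
finger_force: 58.5
tcp_pos: [0.5058, 0.1645, 0.3184]
orientation: [0.117, 0.993, -0.0, -0.0]
force: [-0.8, -0.2, -1.2]
opening: 0.0185
finger_force: 58.5
tcp [0.5058 0.1645 0.3184] shift mm [  0.7   0.9 130.4] xyaw 166.55 tilt [-0.0002 -0.0003] t 11.4 F [-0.77 -0.2  -1.24]
[[275.1 314.8]
 [273.9 291.1]
 [269.5 198.9]] [[325.  212.3]
 [325.2 222.8]
 [326.2 289.2]]
324 212
```

View pics/over.png

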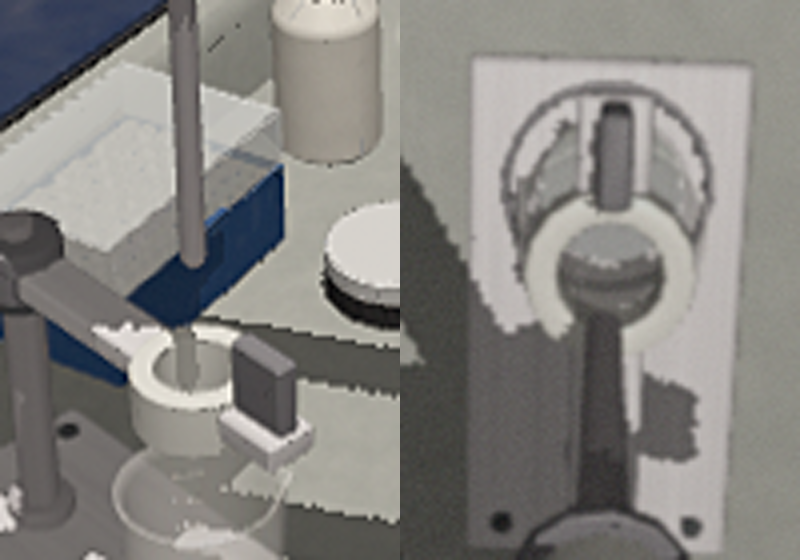

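Scene crop: tip at (193,262), bore centre about (190,365). Wrist crop: tip at (601,315), bore centre about (611,278). The hole is about 2 mm along tool +y and 1 mm along tool −x from the rod axis, so I'll correct by that and lower.

```bash
python3 -m pendant '[[-0.001,0.002,0,0,0,0,1],[0,0,0,0,0,0,1],[0,0,0.01,0,0,0,1],[0,0,0.013,0,0,0,1],[0,0,0.013,0,0,0,1],[0,0,0.013,0,0,0,1],[0,0,0.006,0,0,0,1],[0,0,0,0,0,0,1],[0,0,0,0,0,0,1]]' | tail -6
python3 -m pendant '[[0,0,0.008,0,0,0,1],[0,0,0.012,0,0,0,1],[0,0,0.013,0,0,0,1],[0,0,0.013,0,0,0,1],[0,0,0.013,0,0,0,1],[0,0,0.01,0,0,0,1],[0,0,0.006,0,0,0,1],[0,0,0,0,0,0,1],[0,0,0,0,0,0,1],[0,0,0,0,0,0,1]]'|tail -6
python3 - <<'E'
from h import *
import pickle
go([.507,.1662,.188])
s=camera("scene");w=camera("wrist");pickle.dump(s,open("s4.pkl","wb"))
k=lambda i:cv2.resize(i,(400,560),interpolation=cv2.INTER_CUBIC)
cv2.imwrite("pics/final.png",np.hstack([k(s["frame"][270:410,225:325,::-1]),k(w["frame"][142:422,224:424,::-1])]))
print(proj(s,[[.507,.1662,z] for z in(.124,.104,.03,.010)]).round(1))
E
```

```text
clock: 12.62
tcp_pos: [0.5079, 0.1671, 0.2637]
orientation: [0.117, 0.993, 0.0, 0.0]
force: [0.6, 0.4, -1.5]
opening: 0.0184
finger_force: 58.5
clock: 13.88
tcp_pos: [0.5079, 0.1671, 0.1888]
orientation: [0.117, 0.993, 0.0, 0.001]
force: [0.5, -0.2, -0.4]
opening: 0.0188
finger_force: 58.5
tcp [0.5079 0.1671 0.1888] shift mm [ 0.6 -1.   0.8] xyaw 166.61 tilt [0.0011 0.0003] t 13.88 F [ 0.47 -0.17 -0.38]
[[273.6 314.6]
 [274.3 327.7]
 [276.6 372.7]
 [277.1 384.1]]
```

View pics/final.png

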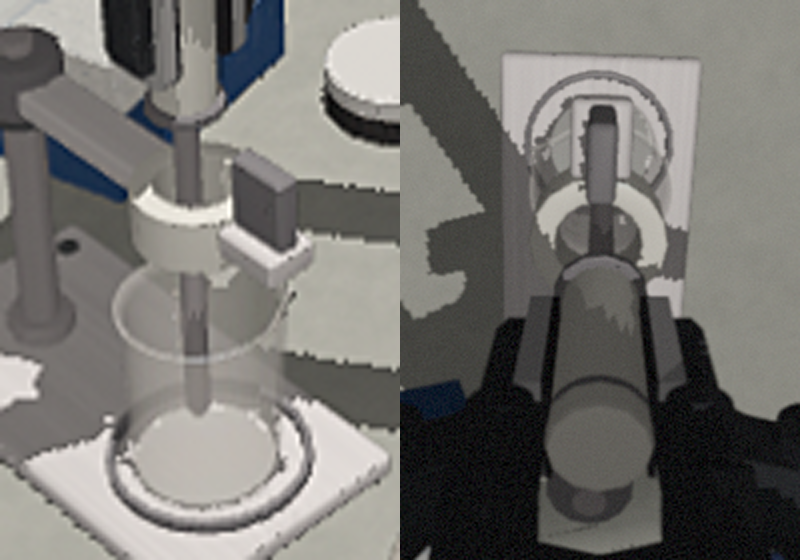

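Final view: the rod passes through the middle of the bore (188 against bore centre 190). The tip is at crop (198,412), about z 0.03, clear of the floor and walls, and the wrench shows no contact. Handing in.

```bash
python3 -m pendant '[[0,0,0,0,0,0,1],[0,0,0,0,0,0,1]]'|tail -5; python3 -c "
from workcell import *
print(sign_off())"
```

```text
tcp_pos: [0.5075, 0.167, 0.1884]
orientation: [0.117, 0.993, 0.0, 0.0]
force: [-0.8, -0.4, -0.8]
opening: 0.0185
finger_force: 58.5
the job is handed in; nothing more can be done
None
```

I handed the job in at about 14 s: the guide arm is home against its stop and the probe is still gripped, upright and centred in the hole to about 1.5 mm by the images. Its tip is about 20 mm above the beaker's underside with no contact force seen; `sign_off()` gave no verdict.

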